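# Free the stuck liner cups from the lacquer pot stand

## Task

Swing the red clamp bail of the pot stand fully open, free every liner cup that is stuck in the steel pots (grip its rim, twist it and pull it out), and stand it upright, wholly on the drying board of its own colour: red cups on the red-edged board, black on the black-edged one. When all cups are out, swing the bail fully shut again; leave the carved birds and the other things on the bench where they are.

Things in the scene. Friction and masses are not known exactly. Their poses are not given: they have to be found in the camera images.
- stand: long fixed pot stand: dark wooden base 110 mm (x; its -x side is the front, towards the robot) by 400 mm (y), with four steel pots in a row along its y, 100 mm apart, at x = 0. Pots are 96 mm in outer diameter, rims 74 mm above the table. Origin: centre of the underside.
- bail (a joint): red clamp bail on the stand, hinge level along the stand's y: 0 shut (level, its cross bar lying 3 mm above the cup rims so that no cup can be lifted), 2.7 rad fully open (laid over towards +x of the stand, against its stop). It stays where it is left; moving it takes about 2 to 4 N at the grip.
- bail_grip (a point): middle of the bail's black grip bar: round, 12 mm thick, 90 mm long along the stand's y, free on all sides; 125 mm from the hinge line. Its path is an arc about bail_hinge, and the bar may turn in the fingers. Shut, it lies at the front of the stand 124 mm above the table.
- bail_hinge (a point): middle of the bail's hinge line, on the stand, 124 mm above the table, 30 mm to +x of the pots' row; axes as the stand's. At joint value q the grip lies at x = -125 cos q, z = +125 sin q mm from here, in these axes.
- pot1 (a point): where the centre of a liner cup lies when stuck in the pot at the stand's y = -150 mm, 64 mm above the table; axes as the stand's. Two steel lips on the pot's rim (its +x and -x sides) hold down the cup's lugs with 2 mm of play, and two sprung rubber pads (+y and -y) grip its sides, so a straight pull cannot free it.
- pot2 (a point): the same for the pot at y = -50 mm. To free a cup: turn it about its upright axis 0.55 to 1.1 rad either way from its starting yaw (0.8 is best), which takes the lugs from under the lips; then a pull of 4 to 15 N brings it out.
- pot3 (a point): the same for the pot at y = +50 mm. A cup clears the pot once raised 60 mm, and clears other cups still in their pots once raised 100 mm.
- pot4 (a point): the same for the pot at y = +150 mm.
- red1_c (a point): first red lacquered liner cup: round beaker, 72 mm outer diameter, 96 mm tall, wall 6 mm, bore 88 mm deep, about 180 g. Point: its centre, 48 mm below its rim; z up through the mouth. Two lugs stick out 5 to 7 mm at its +x and -x, 46 mm above its underside. It starts stuck in a pot of the stand, its rim 38 mm above the pot's. None if absent this time.
- red2_c (a point): second red lacquered liner cup: round beaker, 72 mm outer diameter, 96 mm tall, wall 6 mm, bore 88 mm deep, about 180 g. Point: its centre, 48 mm below its rim; z up through the mouth. Two lugs stick out 5 to 7 mm at its +x and -x, 46 mm above its underside. It starts stuck in a pot of the stand, its rim 38 mm above the pot's. None if absent this time.
- black1_c (a point): first black lacquered liner cup: round beaker, 72 mm outer diameter, 96 mm tall, wall 6 mm, bore 88 mm deep, about 180 g. Point: its centre, 48 mm below its rim; z up through the mouth. Two lugs stick out 5 to 7 mm at its +x and -x, 46 mm above its underside. It starts stuck in a pot of the stand, its rim 38 mm above the pot's. None if absent this time.
- black2_c (a point): second black lacquered liner cup: round beaker, 72 mm outer diameter, 96 mm tall, wall 6 mm, bore 88 mm deep, about 180 g. Point: its centre, 48 mm below its rim; z up through the mouth. Two lugs stick out 5 to 7 mm at its +x and -x, 46 mm above its underside. It starts stuck in a pot of the stand, its rim 38 mm above the pot's. None if absent this time.
- board_red_top (a point): middle of the top surface of the red-edged drying board: a fixed flat wooden board 220 mm (its own x) by 130 mm (its own y), 12 mm thick, light wood with a red border. There is room for two cups side by side along its x. It may lie on either side of the stand.
- board_black_top (a point): middle of the top surface of the black-edged drying board: a fixed flat wooden board 220 mm (its own x) by 130 mm (its own y), 12 mm thick, light wood with a black border. There is room for two cups side by side along its x. It may lie on either side of the stand.
- crow1: black carved bird figure, freshly coated, standing, 56 mm across, 116 mm tall; origin under its base. Leave alone.
- crow2: black carved bird figure, freshly coated, standing, 56 mm across, 116 mm tall; origin under its base. Leave alone.
- crow3: black carved bird figure, freshly coated, standing, 56 mm across, 116 mm tall; origin under its base. Leave alone.
- bowl: white bowl, 130 mm across, 70 mm high; origin under its base. Leave alone.
- brush: flat brush lying on the table; origin under its middle. Leave alone.
- jar: amber jar with red cap, 72 mm across, 100 mm tall; origin under its base. Leave alone.
- can: steel can, 84 mm across, 110 mm tall; origin under its base. Leave alone.
There are look-alikes about, which are no part of the job. Leave any green or pink look-alike of the part that bears black2_c alone.

How it is judged:
On the way, in this order (a step that is already met when the one before it is completed fails the run):
1. the bail is swung fully open (value of joint bail above 2.4 rad), for 0.2 s.
2. every cup stands upright, wholly on the board of its colour while the bail is still open (value of joint bail above 2.3 rad and x of red1_c in the frame of board_red_top between -0.08 and 0.08 m and y of red1_c in the frame of board_red_top between -0.035 and 0.035 m and z of red1_c in the frame of board_red_top between 0.038 and 0.058 m and angle between each of red1_c, red2_c, black1_c, black2_c's own z axis and vertical below 0.15 rad and x of red2_c in the frame of board_red_top between -0.08 and 0.08 m and y of red2_c in the frame of board_red_top between -0.035 and 0.035 m and z of red2_c in the frame of board_red_top between 0.038 and 0.058 m and x of black1_c in the frame of board_black_top between -0.08 and 0.08 m and y of black1_c in the frame of board_black_top between -0.035 and 0.035 m and z of black1_c in the frame of board_black_top between 0.038 and 0.058 m and x of black2_c in the frame of board_black_top between -0.08 and 0.08 m and y of black2_c in the frame of board_black_top between -0.035 and 0.035 m and z of black2_c in the frame of board_black_top between 0.038 and 0.058 m), for 0.2 s.
At the end, for the whole second after the job is handed in: the bail is shut (within 0.15 rad) and every cup stands upright (within 0.15 rad), released, with its foot on the board of its own colour (centre within 80 mm lengthwise and 35 mm crosswise of the board's middle) (value of joint bail below 0.15 rad and x of red1_c in the frame of board_red_top between -0.08 and 0.08 m and y of red1_c in the frame of board_red_top between -0.035 and 0.035 m and z of red1_c in the frame of board_red_top between 0.038 and 0.058 m and angle between each of red1_c, red2_c, black1_c, black2_c's own z axis and vertical below 0.15 rad and x of red2_c in the frame of board_red_top between -0.08 and 0.08 m and y of red2_c in the frame of board_red_top between -0.035 and 0.035 m and z of red2_c in the frame of board_red_top between 0.038 and 0.058 m and x of black1_c in the frame of board_black_top between -0.08 and 0.08 m and y of black1_c in the frame of board_black_top between -0.035 and 0.035 m and z of black1_c in the frame of board_black_top between 0.038 and 0.058 m and x of black2_c in the frame of board_black_top between -0.08 and 0.08 m and y of black2_c in the frame of board_black_top between -0.035 and 0.035 m and z of black2_c in the frame of board_black_top between 0.038 and 0.058 m); the robot touches nothing.
It fails at once if a carved bird or another bystander is pushed more than 40 mm away or knocked over (distance of any of crow1, crow2, crow3, bowl, brush, jar, can from where it was at the start of the episode above 0.04 m or angle between any of crow1, crow2, crow3, bowl, jar, can's own z axis and vertical above 0.5 rad).
Of red1, red2, black1, black2 only 3 to 4 are there at a start; the rules pass over those that are not, and their reading is None.
At some moment in a run one of red1, red2, black1, black2 may be knocked a few centimetres aside while the robot is not near it.
It also fails if it takes over 208 s, if anything falls off the work surface, if the arm or the gripper's body presses on something with over 40 N, if the wrist force passes 120 N, or if a joint passes its speed limit or range.

## Robot

A 6-joint arm with a two-finger parallel gripper is mounted at the origin on the work surface. World frame = base frame: x ahead of the robot, y to its left, z up, the work surface at z = 0. Lengths are in m, angles in rad, forces in N, time in s.
With the tool pointing down it reaches from about 0.3 to 0.875 m from the base axis. Payload 6.4 kg.
Tool frame: the origin (TCP) lies midway between the tips of the shut fingers; the grasp point (between the pads) lies 19 mm behind it; z points along the fingers, y is the line along which they close (so a half turn about z gives the same grasp; the last joint's range is limited). The gripper opens to 85 mm and grips with 20 to 120 N. Pads are 22 mm wide; open, the fingers measure 114 mm over their backs; the gripper's body (76 mm by 85 mm) begins 54 mm behind the grasp point. The pads swing forward as they close: fully open they stand 13 mm farther back than shut.
Start: joints at [-1.501, 0.181, 1.607, -0, 1.354, -0.206], TCP at [0.157, -0.553, 0.231] pointing down, gripper open.
Joint ranges: [-2.99, 2.99], [-0.89, 2.07], [0.3, 2.58], [-1.14, 4.28], [0, 2.63], [-3.12, 3.12]. Speed limits (rad/s): [2.57, 2.57, 3.01, 3.14, 3.14, 3.14].

## Interface

Orientations are given as a unit quaternion [w, x, y, z].
In Python, from bench import ctrl gives the robot as it stands. The module is installed in compiled form; this text tells all that it offers.
- The arm moves only by the tool move_arm, never from a script. Its argument "plan" is one flat list of numbers, 6 for each row, row after row: the shift along the world's x, y, z in units of 50 mm (1.0 is 50 mm), then the turn, a rotation vector about the world's x, y, z in rad. A call has 1 to 10 rows; each row is the pose to reach, as a shift and turn from the pose commanded when the call began; what a row does not reach only later rows make up. A row lasts 1/8 s, in which the tool goes at most 62.5 mm and 10.7 degrees, less where a joint would pass 70% of its speed; a pose out of reach is approached as far as the arm can. A call with a gripper value outside its range is refused whole. "grip" is the finger opening in mm, from 0 to 85.4, set as the call begins (left out, the last holds). The fingers move at their own pace and stop on an object; the grip force is fixed at half the most. Time passes only in rows, so rows that repeat a pose let the fingers close. It gives the time, the measured TCP pose, the force, the opening and the grip force at its end, in the units of the state.
- ctrl.get_obs(): the state, without advancing time (a new reading comes with each control period).
- ctrl.camera(name): name is "scene" or "top" or "wrist"; returns a dict with "pixels" (480x640x3 uint8, red, green, blue), "fx", "fy", "cx", "cy" (pixels), "origin" and "attitude" of the camera in the world. Camera axes: x right, y down, z forward; pixel columns grow to the right and rows downward; lengths in m; the calibration is good to about 2 mm. A picture is of the moment at which its call begins. There is no depth.
- ctrl.hand_in(): hands the job in; it is judged then, once.
The state is a dict: "time_s": time; "q": joint angles; "dq": joint speeds; "joint_efforts": joint torques, N m; "eef_pos": TCP position; "eef_rot": TCP orientation; "wrist_force": force on the tool from outside, world axes, zero at the start; "torque": the same for the moment, N m; "opening": opening from 0.0 (shut) to 1.0 (fully open); "grasp_force": force on a finger pad.
Only numpy, scipy, OpenCV 4.12 (cv2) and the standard library are available. Lean on these libraries where they do the work, as an engineer would, in place of code of your own. Each camera call takes 0.05 s, during which the arm holds its last target. There are 200 camera calls.

## Working session

There is one attempt and no reset: what is moved stays moved. The work goes in short steps, Python scripts to look and compute and a tool call to move; the robot and the scene stay as the last step left them, time stands still between calls to the robot, and variables do not carry over. Pictures are saved under pics/ and viewed, at most 14 in all, crops included, and the job is handed in when it is done.

Besides the shell and the picture viewer there is one more tool, called after "Request:" as name(argument=value, ...), one argument or row to a line, values as JSON. move_arm: Moves the arm, as the interface text tells. Its arguments: {"type":"object","properties":{"plan":{"type":"array"},"grip":{"type":"number"}},"required":["plan"]}

```bash
mkdir -p pics && cat > h.py <<'E'
import numpy as np, cv2
from scipy.spatial.transform import Rotation as R
from bench import ctrl
def shot(name,fn=None):
    c=ctrl.camera(name)
    if fn: cv2.imwrite('pics/'+fn,cv2.cvtColor(c['pixels'],cv2.COLOR_RGB2BGR))
    return c
def rot(a):
    a=np.array(a,float)
    return a if a.shape==(3,3) else R.from_quat(np.roll(a,-1)).as_matrix()
def ray(c,u,v):
    d=np.array([(u-c['cx'])/c['fx'],(v-c['cy'])/c['fy'],1.]); return np.array(c['origin']),rot(c['attitude'])@d
def onz(c,u,v,z):
    o,d=ray(c,u,v); return o+d*(z-o[2])/d[2]
def proj(c,p):
    q=rot(c['attitude']).T@(np.array(p)-c['origin']); return q[0]/q[2]*c['fx']+c['cx'],q[1]/q[2]*c['fy']+c['cy']
E
python3 - <<'E'
from h import *
for n in('top','scene'):
    c=shot(n,n+'1.png'); print(n,c['fx'],c['origin'],c['attitude'])
o=ctrl.get_obs();print(o)
E
```

```text
top 509.61976472878837 [ 0.4506508  -0.09025657  1.33279434] [ 0.03248341 -0.70328574  0.7098319  -0.02174127]
scene 622.7750242371071 [ 1.37728542 -0.41054096  1.09397078] [-0.28941175  0.78345962  0.51182485 -0.20116458]
{'time_s': 0.1, 'q': array([-1.50131276e+00,  1.81500004e-01,  1.60792597e+00,  2.46851719e-05,
        1.35382123e+00, -2.06289317e-01]), 'dq': array([ 0.00081263, -0.00097042, -0.00010545,  0.00131802, -0.00147235,
        0.00108662]), 'joint_efforts': array([ 4.24857826e-04, -4.45874119e+01, -3.52239561e+01, -2.54399574e-04,
        4.08853433e-03,  1.46712398e-05]), 'eef_pos': array([ 0.15656107, -0.55274217,  0.23044688]), 'eef_rot': array([-8.24515205e-04,  9.90508744e-01,  1.37447237e-01,  6.85665746e-05]), 'wrist_force': array([0.45589974, 0.39345795, 0.01165061]), 'torque': array([-0.00616387, -0.03016728,  0.0115051 ]), 'grasp_force': 0.0, 'opening': 0.9996929430996958}
```

View pics/top1.png

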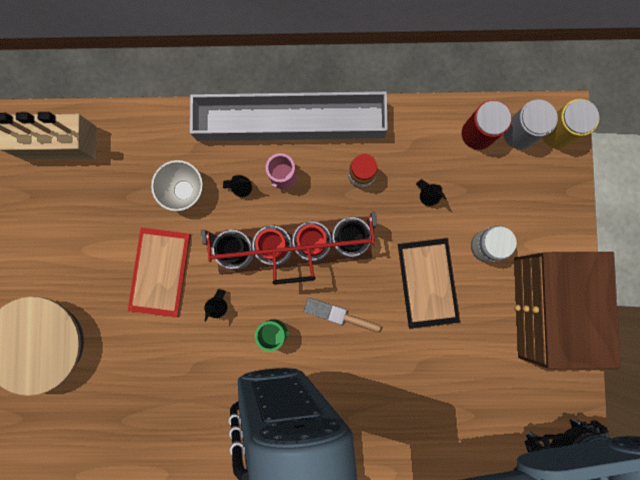

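View pics/scene1.png

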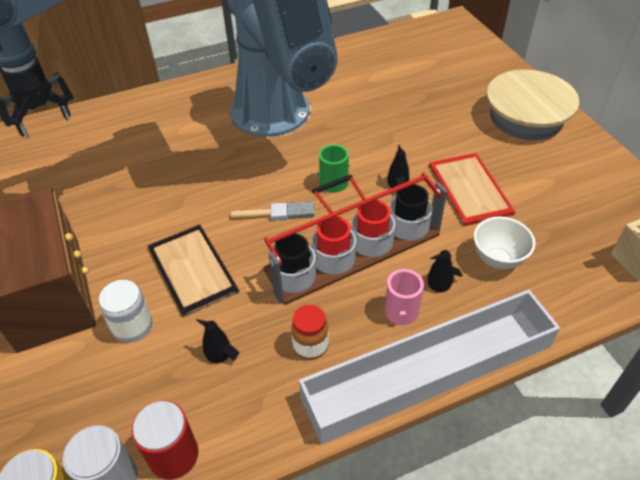

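The top view shows four cups in the pots at about (232,247) black, (271,243) red, (311,240) red and (352,236) black. The grip bar is at (294,280), the red board at (160,271), the black board at (429,282), and the crows at (216,305), (238,186) and (430,192). The scene view agrees.

```bash
cat > m.py <<'E'
from h import *
c=shot('top'); im=cv2.cvtColor(c['pixels'],cv2.COLOR_RGB2BGR); hsv=cv2.cvtColor(im,cv2.COLOR_BGR2HSV)
red=((hsv[...,0]<6)|(hsv[...,0]>174))&(hsv[...,1]>170)&(hsv[...,2]>70); blk=hsv[...,2]<45
for n,m,(x0,x1,y0,y1) in(('red',red,(115,200,215,330)),('black',blk,(390,470,230,335))):
    s=np.zeros(m.shape,np.uint8); s[y0:y1,x0:x1]=m[y0:y1,x0:x1]
    cs=max(cv2.findContours(s,0,2)[0],key=cv2.contourArea)
    r=cv2.boxPoints(cv2.minAreaRect(cs)); w=np.array([onz(c,*p,.012)[:2] for p in r])
    e=[w[1]-w[0],w[2]-w[1]]; L=max(e,key=np.linalg.norm)
    print(n,'centre',w.mean(0).round(4),'sides',np.linalg.norm(e,axis=1).round(4),'yaw',np.arctan2(L[1],L[0]).round(3))
S=4;X0,Y0=195,205;cr=cv2.resize(im[Y0:285,X0:385],None,fx=S,fy=S,interpolation=2)
g=cv2.GaussianBlur(cv2.cvtColor(cr,6),(5,5),1.5)
for (z,rr) in((.074,.048),(.112,.036)):
  R0=rr*c['fx']/(c['origin'][2]-z)*S
  h=cv2.HoughCircles(g,cv2.HOUGH_GRADIENT,1,100,param1=120,param2=14,minRadius=int(R0-3),maxRadius=int(R0+4))
  for a in sorted(h[0],key=lambda a:a[0])[:8]:
    u,v=X0+(a[0]+.5)/S-.5,Y0+(a[1]+.5)/S-.5
    print(z,round(u,1),round(v,1),a[2],R0.round(1),onz(c,u,v,z)[:2].round(4))
    if z==.112: cv2.circle(cr,(int(a[0]),int(a[1])),int(a[2]),(0,255,0),1)
    else: cv2.circle(cr,(int(a[0]),int(a[1])),int(a[2]),(255,255,0),1)
s=np.zeros(blk.shape,np.uint8); s[272:290,265:322]=blk[272:290,265:322]
k=max(cv2.findContours(s,0,2)[0],key=cv2.contourArea); r=cv2.minAreaRect(k); w=np.array([onz(c,*p,.124)[:2] for p in cv2.boxPoints(r)])
print('grip',r,w.mean(0).round(4),[np.linalg.norm(w[1]-w[0]).round(3),np.linalg.norm(w[2]-w[1]).round(3)])
cv2.imwrite('pics/cr1.png',cr)
E
python3 m.py
```

```text
red centre [0.4974 0.3434] sides [0.222  0.1318] yaw -0.135
black centre [ 0.4626 -0.3559] sides [0.1309 0.2171] yaw -3.041
0.074 232.0 248.0 74.9 77.7 [0.552  0.1403]
0.074 271.8 244.8 79.3 77.7 [0.5591 0.0414]
0.074 311.2 240.0 77.1 77.7 [ 0.57   -0.0568]
0.074 351.5 236.0 78.2 77.7 [ 0.5789 -0.1567]
0.112 232.8 245.8 57.9 60.1 [0.5544 0.1315]
0.112 269.0 243.5 62.3 60.1 [0.5589 0.044 ]
0.112 307.8 240.5 63.4 60.1 [ 0.5653 -0.0494]
0.112 350.2 234.2 61.2 60.1 [ 0.5793 -0.1518]
grip ((293.51123046875, 279.6180419921875), (4.171600341796875, 41.28936004638672), 84.5596694946289) [ 0.4714 -0.0154] [np.float64(0.098), np.float64(0.01)]
```

View pics/cr1.png

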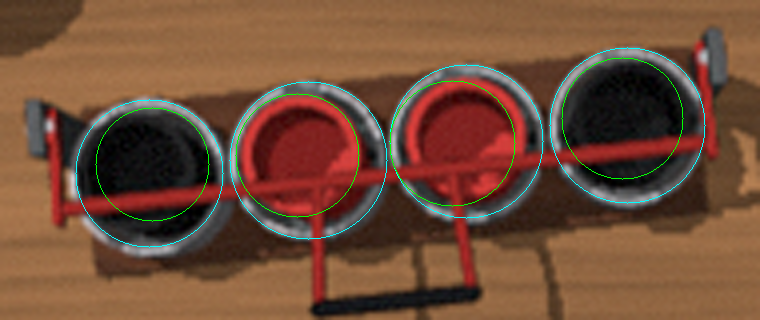

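The four pot rings fit a line 298 mm long, against 300 mm expected. That gives a stand origin of (0.565,-0.008) and a yaw of 0.09. The grip is predicted at (0.470,-0.0165) and measured at (0.4714,-0.0154). The black cups are in pots 1 and 4, the red in pots 2 and 3. I'll move above the grip next.

Request:
move_arm(
  plan=[6.28,10.74,0,0,0,1.385,6.28,10.74,0,0,0,1.385,6.28,10.74,0,0,0,1.385,6.28,10.74,0,0,0,1.385,6.28,10.74,0,0,0,1.385,6.28,10.74,0,0,0,1.385,6.28,10.74,0,0,0,1.385,6.28,10.74,0,0,0,1.385,6.28,10.74,0,0,0,1.385,6.28,10.74,0,0,0,1.385],
  grip=40,
)

```text
time_s: 1.4
eef_pos: [0.4713, -0.0142, 0.2314]
eef_rot: [0.0, 0.674, 0.738, 0.0]
wrist_force: [0.8, -0.5, 0.8]
opening: 0.471
grasp_force: 0.0
```

Request:
move_arm(
  plan=[0,-0.02,-1,0,0,0,0,-0.02,-2,0,0,0,0,-0.02,-2.5,0,0,0,0,-0.02,-2.5,0,0,0,0,-0.02,-2.5,0,0,0],
)

```text
time_s: 2.02
eef_pos: [0.4714, -0.0176, 0.1074]
eef_rot: [0.001, 0.675, 0.738, 0.0]
wrist_force: [0.6, -0.3, -0.2]
opening: 0.467
grasp_force: 0.0
```

Request:
move_arm(
  plan=[0,0,0,0,0,0,0,0,0,0,0,0,0,0,0,0,0,0,0,0,0,0,0,0,0,0,0,0,0,0,0,0,0,0,0,0],
  grip=5,
)

```text
time_s: 2.78
eef_pos: [0.4734, -0.0175, 0.1081]
eef_rot: [0.003, 0.675, 0.738, 0.002]
wrist_force: [6.5, 2.1, -1.3]
opening: 0.119
grasp_force: 58.3
```

Request:
move_arm(
  plan=[0.09,0.01,0.67,0,0,0,0.36,0.03,1.285,0,0,0,0.78,0.07,1.81,0,0,0,1.32,0.12,2.205,0,0,0,1.95,0.175,2.44,0,0,0,2.62,0.235,2.5,0,0,0,3.28,0.295,2.375,0,0,0,3.88,0.35,2.08,0,0,0,4.38,0.395,1.63,0,0,0,4.74,0.43,1.1,0,0,0],
)

```text
time_s: 4.03
eef_pos: [0.7084, 0.0047, 0.1623]
eef_rot: [0.0, 0.674, 0.738, 0.0]
wrist_force: [-8.8, 0.4, 2.0]
opening: 0.115
grasp_force: 58.8
```

Request:
move_arm(
  plan=[0,0,0,0,0,0,0,0,0,0,0,0,0,0,0,0,0,0],
)

```text
time_s: 4.4
eef_pos: [0.7075, 0.0046, 0.1621]
eef_rot: [0.0, 0.674, 0.738, 0.0]
wrist_force: [0.3, 2.5, -1.6]
opening: 0.118
grasp_force: 61.7
```

Request:
move_arm(
  plan=[0,0,0,0,0,0,0,0,0,0,0,0,0,0,1,0,0,0,0,0,2,0,0,0,0,0,2,0,0,0],
  grip=40,
)

```text
time_s: 5.03
eef_pos: [0.7103, 0.0035, 0.2683]
eef_rot: [0.005, 0.675, 0.738, 0.003]
wrist_force: [-0.3, -0.2, 0.3]
opening: 0.466
grasp_force: 0.0
```

Request:
move_arm(
  plan=[-2.56,-3.23,0,0,0,0.785,-2.56,-3.23,0,0,0,0.785,-2.56,-3.23,0,0,0,0.785,-2.56,-3.23,0,0,0,0.785,-2.56,-3.23,0,0,0,0.785,-2.56,-3.23,0,0,0,0.785],
  grip=85,
)

```text
time_s: 5.78
eef_pos: [0.579, -0.1577, 0.2608]
eef_rot: [-0.0, 0.342, 0.94, -0.0]
wrist_force: [-0.9, -0.2, -0.3]
opening: 0.998
grasp_force: 0.0
```

```bash
python3 - <<'E'
from h import *
c=shot('top'); im=cv2.cvtColor(c['pixels'],cv2.COLOR_RGB2BGR)
a=cv2.resize(im[170:300,190:440],None,fx=3,fy=3,interpolation=2)
cv2.imwrite('pics/t2.png',a)
w=shot('wrist','w2.png')
for n,y in zip((1,2,3,4),(-.15,-.05,.05,.15)):
    p=np.array([.5665-.0899*y,-.008+.996*y,.112]); print(n,p.round(4),np.round(proj(c,p),1),np.round(proj(w,p),1))
E
```

```text
1 [ 0.58   -0.1574  0.112 ] [352.6 233.9] [319.6 227.2]
2 [ 0.571  -0.0578  0.112 ] [311.2 238.1] [403.3 146.3]
3 [0.562  0.0418 0.112 ] [269.9 242.2] [501.5  51.2]
4 [0.553  0.1414 0.112 ] [228.7 246.4] [618.5 -62. ]
```

View pics/t2.png

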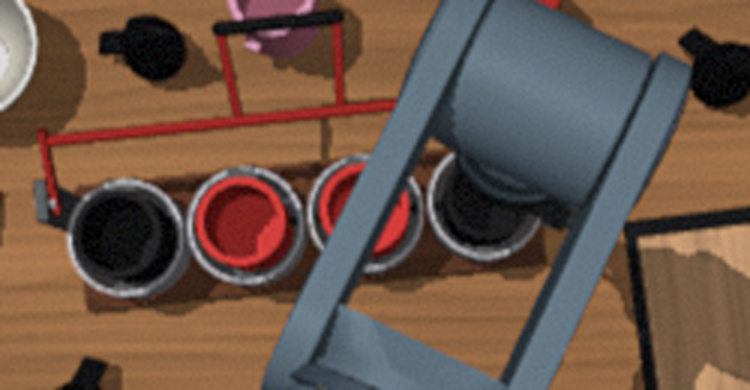

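View pics/w2.png

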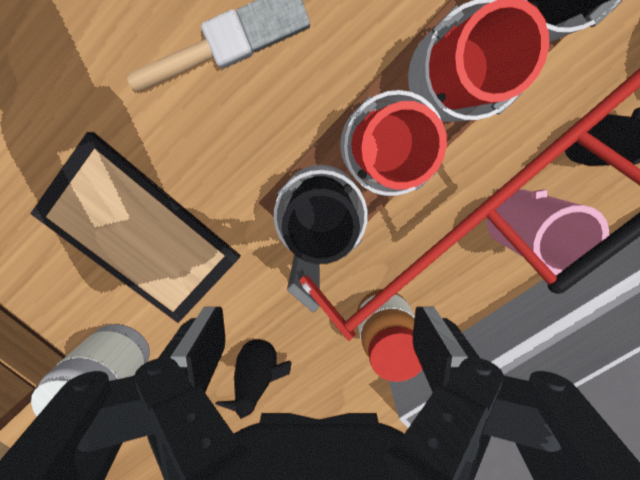

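The wrist view shows the bail laid open. Cup 2's rim is centred at (402,144) against a predicted (403,146), and cup 1's rim is near (322,222) against (320,227). The alignment is good to about 3 mm.

Request:
move_arm(
  plan=[0.01,0,-1,0,0,0,0.01,0,-2,0,0,0,0.01,0,-3,0,0,0,0.01,0,-3.4,0,0,0,0.01,0,-3.76,0,0,0,0.01,0,-3.76,0,0,0,0.01,0,-3.76,0,0,0],
)

```text
time_s: 6.75
eef_pos: [0.5814, -0.1578, 0.075]
eef_rot: [0.001, 0.341, 0.94, -0.0]
wrist_force: [0.1, 0.7, 0.1]
opening: 0.997
grasp_force: 0.0
```

Request:
move_arm(
  plan=[0,0,0,0,0,0,0,0,0,0,0,0,0,0,0,0,0,0,0,0,0,0,0,0],
  grip=60,
)

```text
time_s: 7.25
eef_pos: [0.5817, -0.1577, 0.0758]
eef_rot: [0.002, 0.341, 0.94, -0.0]
wrist_force: [-0.2, 2.5, 6.3]
opening: 0.848
grasp_force: 68.7
```

Request:
move_arm(
  plan=[0,0,0,0,0,0.16,0,0,0,0,0,0.32,0,0,0,0,0,0.48,0,0,0,0,0,0.64,0,0,0,0,0,0.8,0,0,0,0,0,0.8,0,0,0,0,0,0.8],
)

```text
time_s: 8.12
eef_pos: [0.5812, -0.1576, 0.0758]
eef_rot: [0.001, -0.052, 0.999, -0.001]
wrist_force: [-2.9, 2.3, 6.8]
opening: 0.849
grasp_force: 69.0
```

Request:
move_arm(
  plan=[0,0,0.3,0,0,0,0,0,0.6,0,0,0,0,0,1,0,0,0,0,0,1.5,0,0,0,0,0,2,0,0,0,0,0,2.6,0,0,0,0,0,2.6,0,0,0,0,0,2.6,0,0,0],
)

```text
time_s: 9.12
eef_pos: [0.5796, -0.1571, 0.203]
eef_rot: [-0.0, -0.052, 0.999, 0.0]
wrist_force: [0.2, -0.1, -1.8]
opening: 0.846
grasp_force: 75.5
```

```bash
python3 - <<'E'
from h import *
shot('scene','s3.png')
E
```

```text
(no output)
```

View pics/s3.png

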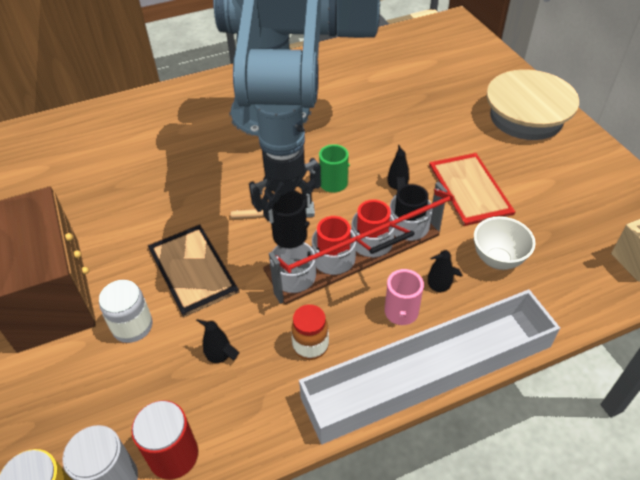

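The scene view shows the black cup held clear above pot 1 at (290,215), with the bail open. I'll carry it to the black board, far spot.

Request:
move_arm(
  plan=[-0.5,-0.8,0,0,0,0,-1,-2,0,0,0,0,-1.44,-3,0,0,0,0,-1.44,-3.89,0,0,0,0,-1.44,-3.89,-1,0,0,0,-1.44,-3.89,-2,0,0,0,-1.44,-3.89,-2.4,0,0,0,-1.44,-3.89,-2.58,0,0,0,-1.44,-3.89,-2.58,0,0,0,-1.44,-3.89,-2.58,0,0,0],
)

```text
time_s: 10.42
eef_pos: [0.5093, -0.3527, 0.0764]
eef_rot: [0.001, -0.052, 0.999, -0.001]
wrist_force: [0.7, -0.6, -2.1]
opening: 0.847
grasp_force: 75.5
```

Request:
move_arm(
  plan=[0,0,0,0,0,0,0,0,0,0,0,0,0,0,0,0,0,0,0,0,1,0,0,0,0,0,2,0,0,0,0,0,3,0,0,0,0,0,3.5,0,0,0],
  grip=85,
)

```text
time_s: 11.3
eef_pos: [0.509, -0.3527, 0.2533]
eef_rot: [0.002, -0.052, 0.999, -0.002]
wrist_force: [-0.3, 0.2, 1.2]
opening: 0.996
grasp_force: 0.0
```

Request:
move_arm(
  plan=[1.25,5.88,0,0,0,-0.8,1.25,5.88,0,0,0,-0.8,1.25,5.88,0,0,0,-0.8,1.25,5.88,0,0,0,-0.8,1.25,5.88,0,0,0,-0.8,1.25,5.88,0,0,0,-0.8,1.25,5.88,0,0,0,-0.8],
)

```text
time_s: 12.18
eef_pos: [0.5706, -0.0578, 0.2494]
eef_rot: [0.0, 0.34, 0.94, -0.0]
wrist_force: [0.4, -1.2, -0.3]
opening: 0.995
grasp_force: 0.0
```

```bash
python3 - <<'E'
from h import *
shot('scene','s4.png')
w=shot('wrist'); cv2.imwrite('pics/w4.png',cv2.cvtColor(w['pixels'],4))
p=[.571,-.0578,.112]; print(proj(w,p),ctrl.get_obs()['eef_pos'])
h=cv2.cvtColor(w['pixels'],cv2.COLOR_RGB2HSV); m=(((h[...,0]<6)|(h[...,0]>174))&(h[...,1]>120)).astype(np.uint8)
for k in cv2.findContours(m,0,2)[0]:
    if cv2.contourArea(k)>1500: print(cv2.contourArea(k),cv2.boundingRect(k),cv2.minEnclosingCircle(k))
E
```

```text
(np.float64(320.19902914216215), np.float64(229.79950328373127)) [ 0.57046014 -0.05902919  0.24925968]
5598.5 (280, 176, 82, 93) ((319.0, 222.0), 46.27104187011719)
6871.5 (353, 98, 100, 93) ((402.5, 140.0), 50.500099182128906)
7741.5 (226, 79, 414, 335) ((451.71490478515625, 244.5686798095703), 249.97752380371094)
```

View pics/s4.png

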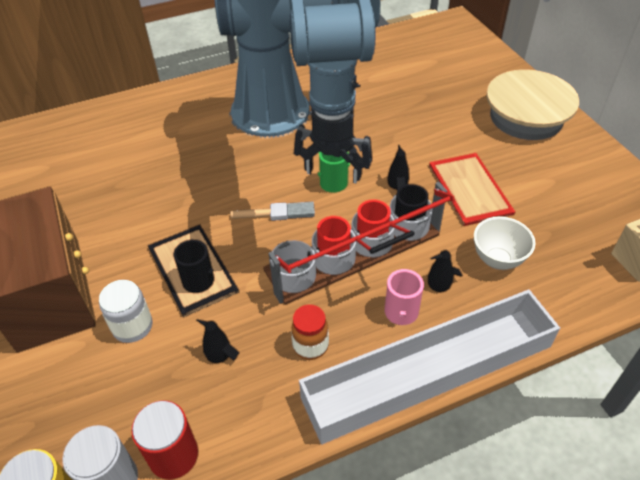

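The scene view shows the black cup standing upright on the black board at (193,265). The wrist view agrees with the prediction to within about 3 mm at pot 2.

Request:
move_arm(
  plan=[0.01,0.01,-1,0,0,0,0.01,0.01,-2,0,0,0,0.01,0.01,-3,0,0,0,0.01,0.01,-3.3,0,0,0,0.01,0.01,-3.5,0,0,0,0.01,0.01,-3.5,0,0,0,0.01,0.01,-3.5,0,0,0],
)

```text
time_s: 13.15
eef_pos: [0.5724, -0.0578, 0.0761]
eef_rot: [0.002, 0.341, 0.94, 0.0]
wrist_force: [-0.6, 0.5, 0.3]
opening: 0.994
grasp_force: 0.0
```

Request:
move_arm(
  plan=[0,0,0,0,0,0,0,0,0,0,0,0,0,0,0,0,0,0,0,0,0,0,0,0],
  grip=60,
)

```text
time_s: 13.65
eef_pos: [0.5724, -0.0576, 0.0766]
eef_rot: [0.002, 0.341, 0.94, -0.0]
wrist_force: [-2.4, -0.0, 8.7]
opening: 0.848
grasp_force: 68.6
```

Request:
move_arm(
  plan=[0,0,0,0,0,0.16,0,0,0,0,0,0.32,0,0,0,0,0,0.48,0,0,0,0,0,0.64,0,0,0,0,0,0.8,0,0,0,0,0,0.8,0,0,0,0,0,0.8],
)

```text
time_s: 14.52
eef_pos: [0.5729, -0.0571, 0.0766]
eef_rot: [0.002, -0.052, 0.999, -0.0]
wrist_force: [0.2, 1.2, 6.6]
opening: 0.849
grasp_force: 68.7
```

Request:
move_arm(
  plan=[0,0,0.3,0,0,0,0,0,0.6,0,0,0,0,0,1,0,0,0,0,0,1.5,0,0,0,0,0,2,0,0,0,0,0,2.6,0,0,0,0,0,2.6,0,0,0,0,0,2.6,0,0,0],
)

```text
time_s: 15.52
eef_pos: [0.5705, -0.0572, 0.204]
eef_rot: [-0.0, -0.052, 0.999, 0.0]
wrist_force: [-0.2, -0.2, -2.3]
opening: 0.844
grasp_force: 74.7
```

Request:
move_arm(
  plan=[-0.5,1,0,0,0,0,-0.57,2.2,0,0,0,-0.06,-0.57,3.4,0,0,0,-0.12,-0.57,4.6,0,0,0,-0.18,-0.57,5.8,0,0,0,-0.239,-0.57,7,0,0,0,-0.239,-0.57,7.89,0,0,0,-0.239,-0.57,7.89,0,0,0,-0.239,-0.57,7.89,0,0,0,-0.239],
)

```text
time_s: 16.65
eef_pos: [0.5417, 0.3366, 0.2025]
eef_rot: [-0.001, 0.067, 0.998, -0.001]
wrist_force: [-0.3, -0.1, -1.0]
opening: 0.845
grasp_force: 74.7
```

Request:
move_arm(
  plan=[0,0,-1,0,0,0,0,0,-2,0,0,0,0,0,-2.4,0,0,0,0,0,-2.6,0,0,0,0,0,-2.6,0,0,0,0,0,-2.6,0,0,0,0,0,-2.6,0,0,0],
)

```text
time_s: 17.52
eef_pos: [0.5436, 0.3377, 0.0759]
eef_rot: [0.001, 0.067, 0.998, 0.001]
wrist_force: [0.6, 0.4, -2.1]
opening: 0.842
grasp_force: 74.7
```

Request:
move_arm(
  plan=[0,0,0,0,0,0,0,0,0,0,0,0,0,0,0,0,0,0,0,0,1,0,0,0,0,0,2,0,0,0,0,0,3,0,0,0,0,0,3.5,0,0,0,0,0,3.5,0,0,0],
  grip=85,
)

```text
time_s: 18.52
eef_pos: [0.5439, 0.3378, 0.2522]
eef_rot: [0.002, 0.067, 0.998, 0.001]
wrist_force: [0.6, 0.3, 0.0]
opening: 0.993
grasp_force: 0.0
```

Request:
move_arm(
  plan=[0.4,-5.91,0,0,0,-0.56,0.4,-5.91,0,0,0,-0.56,0.4,-5.91,0,0,0,-0.56,0.4,-5.91,0,0,0,-0.56,0.4,-5.91,0,0,0,-0.56,0.4,-5.91,0,0,0,-0.56,0.4,-5.91,0,0,0,-0.56],
)

```text
time_s: 19.4
eef_pos: [0.5618, 0.0421, 0.2477]
eef_rot: [-0.001, 0.341, 0.94, -0.0]
wrist_force: [-0.5, -0.0, -0.5]
opening: 0.99
grasp_force: 0.0
```

```bash
python3 - <<'E'
from h import *
shot('scene','s5.png')
w=shot('wrist')
p=[.562,.0418,.112]; print(proj(w,p),ctrl.get_obs()['eef_pos'])
h=cv2.cvtColor(w['pixels'],cv2.COLOR_RGB2HSV); m=(((h[...,0]<6)|(h[...,0]>174))&(h[...,1]>120)).astype(np.uint8)
for k in cv2.findContours(m,0,2)[0]:
    if cv2.contourArea(k)>1500: print(cv2.contourArea(k),cv2.boundingRect(k),cv2.minEnclosingCircle(k))
E
```

```text
(np.float64(318.43377210329606), np.float64(231.32857862798207)) [0.56212358 0.04299697 0.24836697]
5641.0 (278, 177, 82, 93) ((316.63409423828125, 223.08270263671875), 46.3941535949707)
6353.0 (230, 121, 316, 313) ((380.4067077636719, 297.5235595703125), 200.2710723876953)
6403.5 (461, 0, 178, 102) ((549.5, 22.430665969848633), 91.29842376708984)
```

View pics/s5.png

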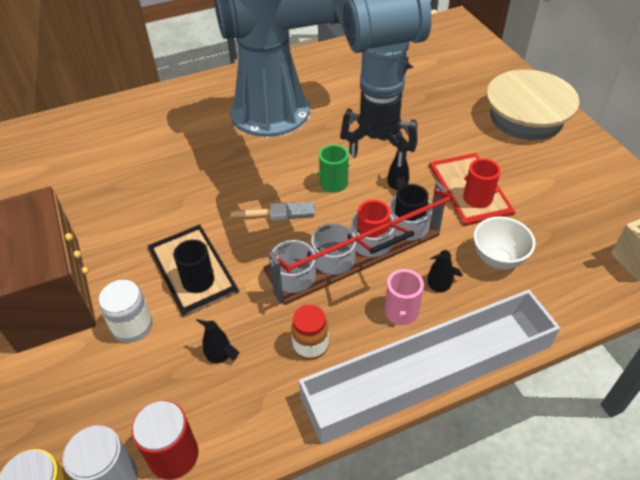

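The scene view shows the red cup upright on the red board at (482,183). The next red cup is aligned under the hand.

Request:
move_arm(
  plan=[0.01,0,-1,0,0,0,0.01,0,-2,0,0,0,0.01,0,-3,0,0,0,0.01,0,-3.3,0,0,0,0.01,0,-3.5,0,0,0,0.01,0,-3.5,0,0,0,0.01,0,-3.5,0,0,0],
)

```text
time_s: 20.38
eef_pos: [0.5645, 0.0416, 0.0761]
eef_rot: [0.002, 0.34, 0.94, 0.0]
wrist_force: [1.0, -0.1, -0.3]
opening: 1.0
grasp_force: 0.0
```

Request:
move_arm(
  plan=[0,0,0,0,0,0,0,0,0,0,0,0,0,0,0,0,0,0,0,0,0,0,0,0],
  grip=60,
)

```text
time_s: 20.88
eef_pos: [0.5642, 0.0412, 0.0766]
eef_rot: [0.001, 0.34, 0.94, 0.0]
wrist_force: [-3.6, -0.2, 9.0]
opening: 0.848
grasp_force: 68.1
```

Request:
move_arm(
  plan=[0,0,0,0,0,0.16,0,0,0,0,0,0.32,0,0,0,0,0,0.48,0,0,0,0,0,0.64,0,0,0,0,0,0.8,0,0,0,0,0,0.8,0,0,0,0,0,0.8],
)

```text
time_s: 21.75
eef_pos: [0.5653, 0.0422, 0.0766]
eef_rot: [0.003, -0.052, 0.999, 0.0]
wrist_force: [2.9, 3.8, 6.0]
opening: 0.848
grasp_force: 68.3
```

Request:
move_arm(
  plan=[0,0,0.3,0,0,0,0,0,0.6,0,0,0,0,0,1,0,0,0,0,0,1.5,0,0,0,0,0,2,0,0,0,0,0,2.6,0,0,0,0,0,2.6,0,0,0,0,0,2.6,0,0,0],
)

```text
time_s: 22.75
eef_pos: [0.5623, 0.0416, 0.2033]
eef_rot: [-0.001, -0.052, 0.999, 0.0]
wrist_force: [0.7, 0.6, -2.2]
opening: 0.845
grasp_force: 75.4
```

Request:
move_arm(
  plan=[-0.4,1,0,0,0,0,-0.5,2.2,0,0,0,-0.06,-0.7,3.4,0,0,0,-0.12,-1.1,4.5,0,0,0,-0.18,-1.6,5.5,0,0,0,-0.239,-2.19,6.16,0,0,0,-0.239,-2.19,6.16,0,0,0,-0.239,-2.19,6.16,0,0,0,-0.239],
)

```text
time_s: 23.75
eef_pos: [0.4531, 0.3491, 0.2029]
eef_rot: [-0.001, 0.067, 0.998, -0.001]
wrist_force: [-0.5, 0.0, -1.6]
opening: 0.844
grasp_force: 75.4
```

Request:
move_arm(
  plan=[0,0,-1,0,0,0,0,0,-2,0,0,0,0,0,-2.4,0,0,0,0,0,-2.6,0,0,0,0,0,-2.6,0,0,0,0,0,-2.6,0,0,0,0,0,-2.6,0,0,0],
)

```text
time_s: 24.62
eef_pos: [0.4542, 0.3497, 0.0749]
eef_rot: [0.001, 0.067, 0.998, 0.0]
wrist_force: [0.2, 0.3, -2.9]
opening: 0.85
grasp_force: 75.4
```

Request:
move_arm(
  plan=[0,0,0,0,0,0,0,0,0,0,0,0,0,0,0,0,0,0,0,0,1,0,0,0,0,0,2,0,0,0,0,0,3,0,0,0,0,0,3.5,0,0,0,0,0,3.5,0,0,0],
  grip=85,
)

```text
time_s: 25.62
eef_pos: [0.4549, 0.3504, 0.252]
eef_rot: [0.002, 0.067, 0.998, 0.001]
wrist_force: [-0.2, -1.0, -0.6]
opening: 0.993
grasp_force: 0.0
```

Request:
move_arm(
  plan=[2.0,-4.16,0,0,0,-0.56,2.0,-4.16,0,0,0,-0.56,2.0,-4.16,0,0,0,-0.56,2.0,-4.16,0,0,0,-0.56,2.0,-4.16,0,0,0,-0.56,2.0,-4.16,0,0,0,-0.56,2.0,-4.16,0,0,0,-0.56],
)

```text
time_s: 26.5
eef_pos: [0.5528, 0.1429, 0.2486]
eef_rot: [-0.001, 0.339, 0.941, -0.0]
wrist_force: [0.0, 0.7, 0.3]
opening: 0.995
grasp_force: 0.0
```

```bash
python3 - <<'E'
from h import *
a=shot('scene')['pixels'][130:310,130:540]
w=shot('wrist')
p=[.553,.1414,.112]; print(proj(w,p),ctrl.get_obs()['eef_pos'])
b=w['pixels'][130:330,160:480]
a=cv2.resize(a,(700,307));b=cv2.resize(b,(448,280))
o=np.zeros((590,700,3),np.uint8);o[:307]=a;o[308:588,:448]=b
cv2.imwrite('pics/c6.png',o[...,::-1])
E
```

```text
(np.float64(317.84737966433823), np.float64(231.4059948152577)) [0.55304347 0.14293832 0.24906338]
```

View pics/c6.png

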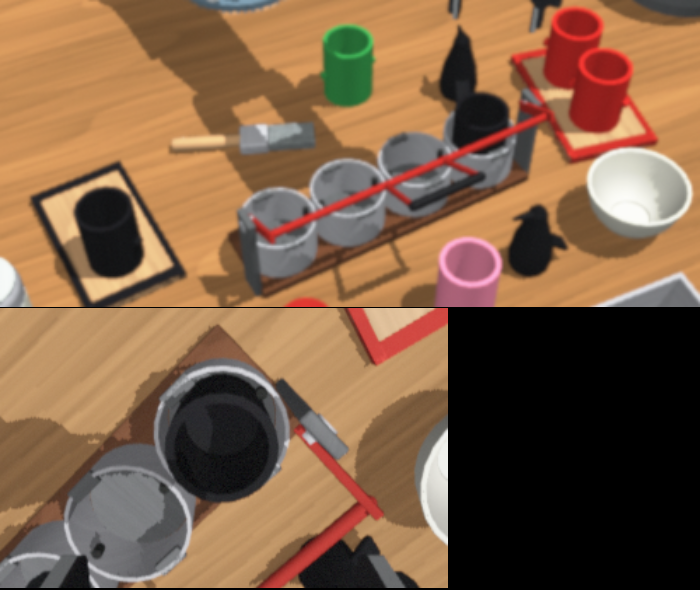

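The crop shows both red cups and the first black cup upright on their boards. The last black cup sits in pot 4 with the end post close beside it. I'll approach on the other diagonal and twist the opposite way.

Request:
move_arm(
  plan=[0.01,-0.02,0,0,0,-0.17,0.01,-0.02,0,0,0,-0.34,0.01,-0.02,0,0,0,-0.51,0.01,-0.02,0,0,0,-0.68,0.01,-0.02,0,0,0,-0.86,0.01,-0.02,0,0,0,-1.04,0.01,-0.02,0,0,0,-1.22,0.01,-0.02,0,0,0,-1.4,0.01,-0.02,0,0,0,-1.57,0.01,-0.02,0,0,0,-1.57],
)

```text
time_s: 27.85
eef_pos: [0.5538, 0.1415, 0.2494]
eef_rot: [0.0, 0.905, 0.426, 0.0]
wrist_force: [-0.1, 0.0, 0.1]
opening: 0.992
grasp_force: 0.0
```

Request:
move_arm(
  plan=[0,0,-1,0,0,0,0,0,-2,0,0,0,0,0,-3,0,0,0,0,0,-3.3,0,0,0,0,0,-3.5,0,0,0,0,0,-3.5,0,0,0,0,0,-3.5,0,0,0],
)

```text
time_s: 28.72
eef_pos: [0.5555, 0.1408, 0.0761]
eef_rot: [0.001, 0.905, 0.425, 0.001]
wrist_force: [0.2, -0.3, 0.3]
opening: 0.997
grasp_force: 0.0
```

Request:
move_arm(
  plan=[0,0,0,0,0,0,0,0,0,0,0,0,0,0,0,0,0,0,0,0,0,0,0,0],
  grip=60,
)

```text
time_s: 29.22
eef_pos: [0.5543, 0.1419, 0.0765]
eef_rot: [-0.001, 0.905, 0.425, 0.001]
wrist_force: [-5.8, 3.3, 11.0]
opening: 0.851
grasp_force: 67.2
```

Request:
move_arm(
  plan=[0,0,0,0,0,-0.16,0,0,0,0,0,-0.32,0,0,0,0,0,-0.48,0,0,0,0,0,-0.64,0,0,0,0,0,-0.76,0,0,0,0,0,-0.76,0,0,0,0,0,-0.76],
)

```text
time_s: 30.1
eef_pos: [0.5549, 0.1413, 0.0766]
eef_rot: [-0.0, 0.998, 0.059, 0.001]
wrist_force: [-4.5, 1.7, 9.0]
opening: 0.848
grasp_force: 68.6
```

Request:
move_arm(
  plan=[0,0,0.3,0,0,0,0,0,0.6,0,0,0,0,0,1,0,0,0,0,0,1.5,0,0,0,0,0,2,0,0,0,0,0,2.6,0,0,0,0,0,2.6,0,0,0,0,0,2.6,0,0,0],
)

```text
time_s: 31.1
eef_pos: [0.5539, 0.1405, 0.2041]
eef_rot: [0.0, 0.998, 0.059, 0.0]
wrist_force: [0.4, 0.4, -1.6]
opening: 0.846
grasp_force: 74.2
```

Request:
move_arm(
  plan=[-0.33,-1.1,0,0,0,0,-0.65,-2.2,0,0,0,0,-0.97,-3.3,0,0,0,0,-1.27,-4.4,0,0,0,0,-1.55,-5.5,0,0,0,0,-1.83,-6.6,0,0,0,0,-2.13,-7.7,0,0,0,0,-2.45,-8.8,0,0,0,0,-2.7,-9.8,0,0,0,-0.02,-2.7,-10.02,0,0,0,-0.02],
)

```text
time_s: 32.35
eef_pos: [0.4172, -0.3627, 0.2027]
eef_rot: [-0.001, 0.999, 0.047, -0.001]
wrist_force: [0.3, -0.3, -2.0]
opening: 0.846
grasp_force: 74.3
```

Request:
move_arm(
  plan=[0,0,-1,0,0,0,0,0,-2,0,0,0,0,0,-2.4,0,0,0,0,0,-2.6,0,0,0,0,0,-2.6,0,0,0,0,0,-2.6,0,0,0,0,0,-2.6,0,0,0],
)

```text
time_s: 33.22
eef_pos: [0.4194, -0.3604, 0.0747]
eef_rot: [0.0, 0.999, 0.049, 0.0]
wrist_force: [-0.2, 0.9, -2.1]
opening: 0.852
grasp_force: 74.3
```

```bash
python3 - <<'E'
from h import *
a=shot('scene')['pixels'][130:310,130:540]
cv2.imwrite('pics/c7.png',cv2.resize(a,(700,307))[...,::-1])
E
```

```text
(no output)
```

View pics/c7.png

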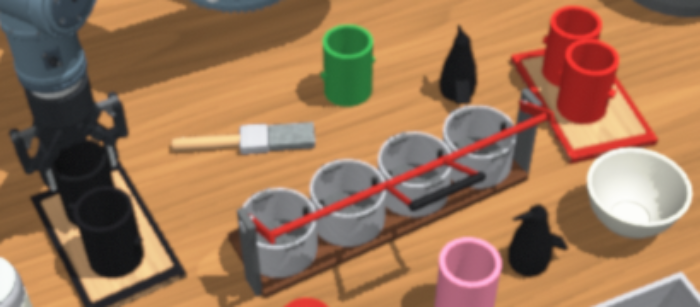

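The crop shows the last black cup over its spot. The far red cup has been nudged, from (600,90) to (588,82). I'll release and then measure all the cups.

Request:
move_arm(
  plan=[0,0,0,0,0,0,0,0,0,0,0,0,0,0,0,0,0,0,0,0,1,0,0,0,0,0,2,0,0,0,0,0,3,0,0,0,0,0,3.5,0,0,0,0,0,3.5,0,0,0],
  grip=85,
)

```text
time_s: 34.28
eef_pos: [0.42, -0.3614, 0.2519]
eef_rot: [0.002, 0.999, 0.049, 0.001]
wrist_force: [-0.2, -0.1, -0.9]
opening: 0.997
grasp_force: 0.0
```

Request:
move_arm(
  plan=[0.4,1.2,0,0,0,0,0.8,2.4,0,0,0,0.15,1,3.6,0,0,0,0.3,1,4.8,0,0,0,0.45,1,6,0,0,0,0.6,1,6.9,0,0,0,0.75,1,6.9,0,0,0,0.9,1,6.9,0,0,0,0.9],
)

```text
time_s: 35.28
eef_pos: [0.4683, -0.0145, 0.2477]
eef_rot: [-0.001, 0.878, 0.478, -0.001]
wrist_force: [0.1, -0.8, -0.0]
opening: 0.997
grasp_force: 0.0
```

```bash
python3 - <<'E'
from h import *
c=shot('top'); im=cv2.cvtColor(c['pixels'],cv2.COLOR_RGB2BGR)
a=cv2.resize(im[205:335,115:205],None,fx=4,fy=4,interpolation=2);b=cv2.resize(im[205:335,385:475],None,fx=4,fy=4,interpolation=2)
for t,x0,ctr,yaw in((a,115,(.4974,.3434),-.135),(b,385,(.4626,-.3559),.1)):
    g=cv2.GaussianBlur(cv2.cvtColor(t,6),(5,5),1.5); R0=.036*c['fx']/(c['origin'][2]-.108)*4
    h=cv2.HoughCircles(g,cv2.HOUGH_GRADIENT,1,90,param1=90,param2=12,minRadius=int(R0-3),maxRadius=int(R0+4))
    for q in h[0][:4]:
        u,v=x0+(q[0]+.5)/4-.5,205+(q[1]+.5)/4-.5; p=onz(c,u,v,.108)[:2]; d=p-ctr
        C,S=np.cos(yaw),np.sin(yaw); print(p.round(4),'board',round(C*d[0]+S*d[1],4),round(-S*d[0]+C*d[1],4),q[2],R0)
        cv2.circle(t,(int(q[0]),int(q[1])),int(q[2]),(0,255,0),1)
cv2.imwrite('pics/t8.png',np.hstack([a,b])); print(ctrl.get_obs()['eef_pos'],ctrl.get_obs()['eef_rot'])
E
```

```text
[0.5173 0.3315] board 0.0213 -0.0091 60.1 59.91638230956803
[0.4473 0.3231] board -0.0469 -0.0269 62.4 59.91638230956803
[ 0.4159 -0.3617] board -0.0471 -0.0011 58.0 59.91638230956803
[ 0.5019 -0.3365] board 0.0411 0.0154 57.9 59.91638230956803
[ 0.4684627  -0.01505984  0.24793382] [-7.35469443e-04  8.78781384e-01  4.77223320e-01 -8.00851814e-04]
```

View pics/t8.png

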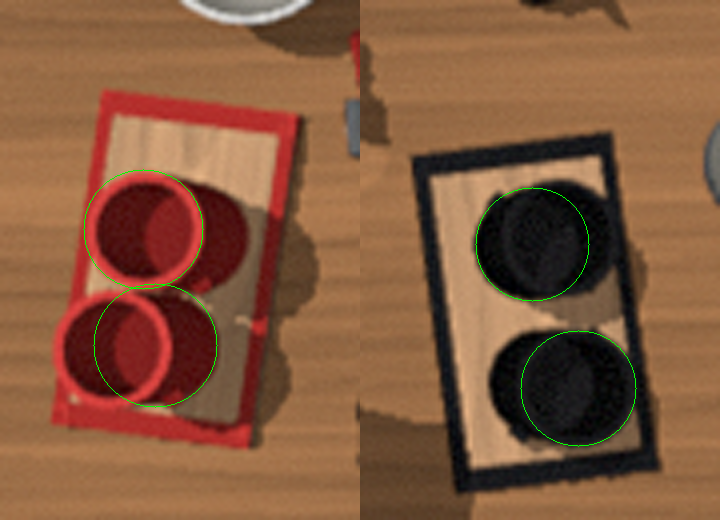

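Taking parallax into account, the cups lie at these board coordinates (m):

| Cup | x | y |
|---|---|---|
| Red far | 0.021 | -0.009 |
| Red near | -0.053 | 0 |
| Black far | 0.043 | -0.003 |
| Black near | -0.047 | -0.001 |

All are within limits and upright. I'll shut the bail.

Request:
move_arm(
  plan=[1.2,0.1,0.44,0,0,0.16,2.4,0.2,0.44,0,0,0.32,3.6,0.3,0.44,0,0,0.48,4.79,0.39,0.44,0,0,0.668,4.79,0.39,0.44,0,0,0.668,4.79,0.39,0.44,0,0,0.668,4.79,0.39,0.44,0,0,0.668],
  grip=40,
)

```text
time_s: 36.2
eef_pos: [0.7078, 0.0037, 0.2723]
eef_rot: [0.0, 0.674, 0.739, 0.0]
wrist_force: [-0.3, 0.1, 0.5]
opening: 0.468
grasp_force: 0.0
```

Request:
move_arm(
  plan=[0,0,-1,0,0,0,0,0,-1.8,0,0,0,0,0,-2.16,0,0,0,0,0,-2.16,0,0,0,0,0,-2.16,0,0,0],
)

```text
time_s: 36.83
eef_pos: [0.7099, 0.004, 0.1662]
eef_rot: [0.002, 0.673, 0.74, 0.001]
wrist_force: [-0.6, -0.1, 1.0]
opening: 0.472
grasp_force: 0.0
```

Request:
move_arm(
  plan=[0,0,0,0,0,0,0,0,0,0,0,0,0,0,0,0,0,0,0,0,0,0,0,0,0,0,0,0,0,0,0,0,0,0,0,0],
  grip=5,
)

```text
time_s: 37.58
eef_pos: [0.7087, 0.0041, 0.1634]
eef_rot: [0.0, 0.673, 0.74, 0.0]
wrist_force: [-0.3, -1.4, -0.1]
opening: 0.115
grasp_force: 58.5
```

Request:
move_arm(
  plan=[-0.36,-0.035,0.53,0,0,0,-0.86,-0.08,0.98,0,0,0,-1.46,-0.135,1.275,0,0,0,-2.12,-0.195,1.4,0,0,0,-2.79,-0.255,1.34,0,0,0,-3.42,-0.31,1.105,0,0,0,-3.96,-0.36,0.71,0,0,0,-4.38,-0.4,0.185,0,0,0,-4.64,-0.42,-0.43,0,0,0,-4.71,-0.43,-1.1,0,0,0],
)

```text
time_s: 38.83
eef_pos: [0.4725, -0.0177, 0.1085]
eef_rot: [0.001, 0.673, 0.74, -0.0]
wrist_force: [-1.1, -0.8, 27.1]
opening: 0.11
grasp_force: 72.5
```

Request:
move_arm(
  plan=[0,0,-0.04,0,0,0,0,0,-0.06,0,0,0,0,0,-0.06,0,0,0],
)

```text
time_s: 39.2
eef_pos: [0.4726, -0.0176, 0.106]
eef_rot: [-0.0, 0.673, 0.74, -0.001]
wrist_force: [-8.4, -2.2, 9.0]
opening: 0.112
grasp_force: 72.9
```

Shut. I'll release, rise, back off and check.

Request:
move_arm(
  plan=[0,0,0,0,0,0,0,0,0,0,0,0,0,0,0,0,0,0,0,0,1,0,0,0,0,0,2,0,0,0,0,0,3,0,0,0,-1,0,3.5,0,0,0,-1,0,3.5,0,0,0],
  grip=40,
)

```text
time_s: 40.2
eef_pos: [0.4228, -0.0173, 0.2831]
eef_rot: [0.003, 0.673, 0.74, 0.001]
wrist_force: [0.6, 0.1, -0.0]
opening: 0.47
grasp_force: 0.0
```

```bash
python3 - <<'E'
from h import *
a=shot('scene')['pixels'][120:320,120:550]
t=shot('top')['pixels'][195:335,115:475]
o=np.zeros((600,700,3),np.uint8);o[:325]=cv2.resize(a,(700,325));o[328:600]=cv2.resize(t,(700,272))
cv2.imwrite('pics/f9.png',o[...,::-1]); print(ctrl.get_obs()['eef_pos'])
E
```

```text
[ 0.42333417 -0.01727297  0.280535  ]
```

View pics/f9.png

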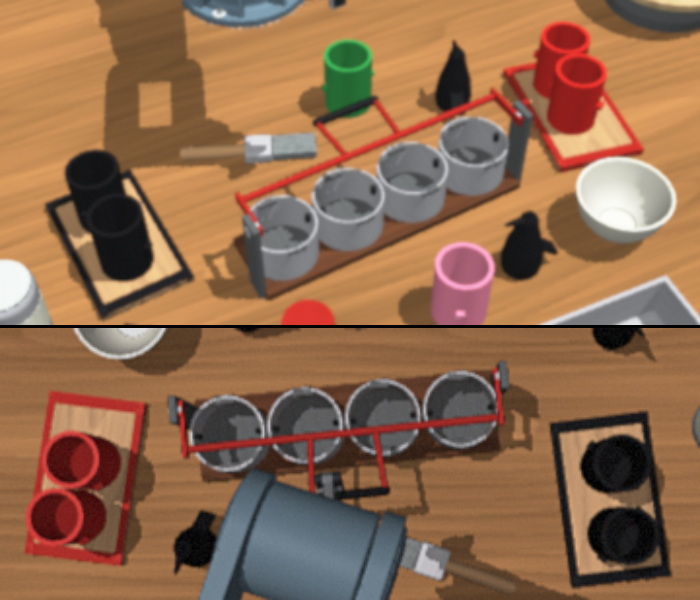

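The picture shows the bail shut, the pots empty, and two cups upright on each board. The birds and the other bystanders are unmoved.

```bash
python3 -c "
from bench import ctrl
print(ctrl.hand_in())"
```

```text
the job is handed in; nothing more can be done
None
```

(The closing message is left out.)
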